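# Seat the oyster rest in the grafting stand

## Robot

A 6-joint arm with a two-finger parallel gripper is mounted at the origin on the work surface. World frame = base frame: x ahead of the robot, y to its left, z up, the work surface at z = 0. Lengths are in m, angles in degrees, forces in N, time in s.
With the tool pointing down it reaches from about 0.4 to 0.825 m from the base axis. Payload 7 kg.
Tool frame: the origin (TCP) lies midway between the tips of the shut fingers; the grasp point (between the pads) lies 19 mm behind it; z points along the fingers, y is the direction in which the jaws open and shut (so a half turn about z gives the same grasp; the last joint's range is limited). The gripper opens to 88 mm and grips with 3 to 60 N. Pads are 19 mm wide; open, the fingers measure 130 mm over their backs; the gripper's body (78 mm by 193 mm) begins 47 mm behind the grasp point.
Start: joints at [-58.551, 20.546, 0.682, 0, -70.136, -16.507], TCP at [0.174, -0.652, 0.227] pointing down, gripper open.
Joint ranges: [-176.03, 176.03], [-82.01, 121.73], [-58.28, 71.71], [-173.87, 95.51], [-174.79, -0.11], [-173.66, 173.66]. Speed limits (degrees/s): [136.94, 136.94, 172.46, 180, 180, 180].

## Interface

Orientations are given as [roll, pitch, yaw] about the fixed x, y, z axes, in that order (R = Rz(yaw) Ry(pitch) Rx(roll)).
In Python, from plant import ctrl gives the robot as it stands. The module is installed in compiled form; this text tells all that it offers.
- The arm moves only by the tool arm_command, never from a script. Its argument "targets" is a list that holds one entry, the list of rows, each a list of 7 numbers: the turn, a rotation vector about the world's x, y, z in rad, then the shift along the world's x, y, z in cm, then the opening, from 0 (shut) to 1 (fully open). A call has 1 to 8 rows; each row is the pose to reach, as a shift and turn from the pose commanded when the call began; what a row does not reach only later rows make up. A row lasts 1/12 s, in which the tool goes at most 41.7 mm and 7.16 degrees, less where a joint would pass 70% of its speed; a pose out of reach is approached as far as the arm can. A call with a gripper value outside its range is refused whole. The fingers move at their own pace and stop on an object; the grip force is fixed at half the most. Time passes only in rows, so rows that repeat a pose let the fingers close. It gives the time, the measured TCP pose, the force and the opening at its end, in the units of the state.
- ctrl.get_obs(): the state, without advancing time (a new reading comes with each control period).
- ctrl.snapshot(name): name is "scene" or "top"; returns the picture (400x640x3 uint8, blue, green, red); there is no depth.
- ctrl.camera_model(name): a dict with "K" (3x3 intrinsics, pixels), "distortion" ([k1, k2, p1, p2, k3] as OpenCV has them; the pictures are not rectified), "xyz" and "rotation" of the camera in the world. Camera axes: x right, y up, looking along -z (the intrinsics and any distortion apply to the point x, -y, -z); pixel columns grow to the right and rows downward; lengths in m; the calibration is good to about 2 mm. A picture is of the moment at which its call begins. camera_model takes no time and is no camera call.
- ctrl.close_job(): hands the job in, once; it reports no verdict.
The state is a dict: "clock": time; "joint_pos": joint angles; "qvel": joint speeds; "tau": joint torques, N m; "tool_pos": TCP position; "orientation": TCP orientation; "force": force on the tool from outside, world axes, zero at the start; "moment": the same for the moment, N m; "opening": finger opening in m.
Only numpy, scipy, OpenCV 4.12 (cv2) and the standard library are available. Lean on these libraries where they do the work, as an engineer would, in place of code of your own. Each camera call takes 0.05 s, during which the arm holds its last target. There are 200 camera calls.

## Task

First take the slotted wedge that is lying over the socket of the grafting stand and lay it back in the wooden tray with the other wedges. Then fetch the oyster rest from its rack, stand it upright on the open bench and let go, take it again by its two short ends, and plug its foot into the stand's socket until the block sits fully home on the board, then let go. Never let the rest drop, and do not disturb the mug, the jar and the dish.

Things in the scene. Friction and masses are not known exactly. Their poses are not given: they have to be found in the camera images.
- stand: Grafting stand, fixed: dark wooden board 140 (x) by 100 (y) by 30 mm high, origin at its underside's centre, z up. Beside the socket in its middle stand two steel guide plates, 28 mm long in x, inner faces at y = +-20.5 mm, outer at +-26.5 mm, tops 80 mm above the bench; outside each a flange 4 mm high on the board out to y = +-42.5 mm. The socket's -x and +x sides are open.
- socket (a point): Centre of the mouth of the stand's rectangular blind socket, on top of the board (30 mm above the bench): 40.5 mm along x, 24.5 mm along y, 20 mm deep, 1.5 mm chamfer; z up. A guide stands on each y side, leaving 4.5 mm beside the seated block: no room for fingers on its long sides, only at its short ends.
- rest: Oyster rest, a loose upright block plug, about 0.12 kg: wooden block 50 (x) by 32 (y) mm, from 18 to 54 mm above the origin, thin rubber strips on top to 56.5 mm; below it an aluminium foot 38 (x) by 22 (y) by 18 mm high that fits the socket either way round. Origin at the centre of the foot's underside, z up. Fully home, the block sits on the board, the origin 18 mm below the mouth.
- rack: Rack holding the rest at first, fixed: light wooden floor 90 (x) by 64 (y) by 8 mm, two end walls, inner faces at x = +-28.5 mm, 12 mm thick, 44 mm wide, tops 72 mm above the bench. Origin at its underside's centre, z up. The rest stands on the floor, x along the rack's x (either way), its short ends 3 mm from the walls, so it can be taken there only by its long sides.
- wedge: Loose brown slotted wedge lying on the stand between the guides, over the socket, along the stand's x: 120 mm long (x), 22 wide (y), 17 mm thick at its -x end falling to 9 mm at its +x end, slot 8 mm wide through the middle 60 mm; 0.03 kg. Origin at the centre of its flat underside, z up. Its ends stick out about 45 mm past the guides and can be gripped there across the width.
- tray: Wooden wedge tray, fixed, open on top: 180 (x) by 150 (y) by 28 mm high, walls and floor 6 mm thick. Origin at its underside's centre, z up. Two more such wedges lie in it along x, between y = 15 and 65 mm; its -y half is empty.
- mug: White mug with a handle, 76 mm across, 85 mm high, a bystander; origin at the centre of its underside.
- jar: Closed clear jar, 64 mm across, 85 mm high, a bystander; origin at the centre of its underside.
- dish: Small green glass dish, 64 mm across, 24 mm high, a bystander; origin at the centre of its underside.
Things that resemble listed ones, but are neither listed nor needed, are in the scene too. Leave any green or red look-alike of the wedge alone.

How it is judged (in metres and radians):
On the way, in this order (a step that is already met when the one before it is completed fails the run):
1. the wedge lies in the tray, let go (x of wedge in the frame of tray between -0.075 and 0.075 m and y of wedge in the frame of tray between -0.066 and 0.066 m and z of wedge in the frame of tray between 0 and 0.045 m and linear speed of wedge below 0.02 m/s and contact force between the fingers and wedge below 0.05 N), for 0.2 s.
2. the rest stands upright on the open bench, let go and still (height (world z) of rest below 0.005 m and angle between rest's own z axis and vertical below 0.1 rad and contact force between the fingers and rest below 0.05 N and linear speed of rest below 0.02 m/s), for 0.2 s.
At the end, for the whole second after the job is handed in: The rest is plugged in: origin 15.5 to 20.5 mm below the socket's mouth, within 4 mm of its centre, x within 0.12 rad of the socket's (either way), tilt under 0.06 rad, still, let go. The wedge's origin is within 75 mm (x), 66 mm (y) of the tray's centre, under 45 mm above its underside, at rest (horizontal distance between rest and socket below 0.004 m and z of rest in the frame of socket between -0.0205 and -0.0155 m and angle between the x axis of rest and the x axis of socket, either way round below 0.12 rad and angle between rest's own z axis and vertical below 0.06 rad and contact force between the fingers and rest below 0.05 N and linear speed of rest below 0.01 m/s and x of wedge in the frame of tray between -0.075 and 0.075 m and y of wedge in the frame of tray between -0.066 and 0.066 m and z of wedge in the frame of tray between 0 and 0.045 m and linear speed of wedge below 0.02 m/s); the robot touches nothing.
It fails at once if the rest is dropped: it moves faster than 0.4 m/s with no finger on it (contact force between the fingers and rest below 0.05 N and linear speed of rest above 0.4 m/s).
It fails at once if the mug, the jar or the dish is shifted by more than 30 mm (distance of any of mug, jar, dish from where it was at the start of the episode above 0.03 m).
It also fails if it takes over 72 s, if anything falls off the work surface, if the arm or the gripper's body presses on something with over 40 N, if the wrist force passes 120 N, or if a joint passes its speed limit or range.

## Working session

There is one attempt and no reset: what is moved stays moved. The work goes in short steps, Python scripts to look and compute and a tool call to move; the robot and the scene stay as the last step left them, time stands still between calls to the robot, and variables do not carry over. Pictures are saved under pics/ and viewed, about 8 in all and at most 12, crops included, and the job is handed in when it is done.

Besides the shell and the picture viewer there is one more tool, called after "Call:" by a JSON object that holds its "api" and its "payload". arm_command: Moves the arm, as the interface text tells. Its arguments: {"type":"object","properties":{"targets":{"type":"array","items":{"type":"array","items":{"type":"array","items":{"type":"number"}}}}},"required":["targets"]}

```bash
mkdir -p pics; cat > h.py <<'E'
import numpy as np, cv2
from plant import ctrl
def snap(n,f):
    im=ctrl.snapshot(n); cv2.imwrite('pics/'+f,im); return im
def ray(n,uv):
    m=ctrl.camera_model(n); K=np.array(m['K'],float); d=np.array(m['distortion'],float)
    p=cv2.undistortPoints(np.array(uv,float).reshape(-1,1,2),K,d).reshape(-1,2)
    r=np.c_[p[:,0],-p[:,1],-np.ones(len(p))]@np.array(m['rotation']).T
    return np.array(m['xyz']),r
def plane(n,uv,z):
    o,r=ray(n,uv); return o+r*((z-o[2])/r[:,2])[:,None]
E
python3 - <<'E'
from h import *
a=snap('scene','s1.png');b=snap('top','t1.png')
print(ctrl.camera_model('top'));print(ctrl.camera_model('scene'));print(ctrl.get_obs())
E
```

```text
{'K': array([[414.5898617 ,   0.        , 320.19342873],
       [  0.        , 414.5898617 , 202.89466913],
       [  0.        ,   0.        ,   1.        ]]), 'distortion': array([-0.09962287,  0.        ,  0.        ,  0.        ,  0.        ]), 'xyz': array([ 0.49450934, -0.0144022 ,  1.10279625]), 'rotation': array([  3.28911652,  -0.21560173, -91.51073365])}
{'K': array([[368.46784126,   0.        , 321.57225574],
       [  0.        , 368.46784126, 202.05760458],
       [  0.        ,   0.        ,   1.        ]]), 'distortion': array([-0.08509119,  0.        ,  0.        ,  0.        ,  0.        ]), 'xyz': array([0.96570328, 0.24449765, 0.74296228]), 'rotation': array([ 35.1415263 ,   0.41245403, 121.45692521])}
{'clock': 0.1, 'joint_pos': array([-5.85494588e+01,  2.05882301e+01,  6.40585708e-01, -1.79886323e-02,
       -7.01360611e+01, -1.65071447e+01]), 'qvel': array([-0.01575928, -0.04945095,  0.00946777, -0.02824796,  0.06579794,
        0.05761117]), 'tau': array([-6.81378115e-04, -5.84161091e+01,  2.93752795e+01,  7.01552287e+00,
        1.01431759e-02, -6.55043277e-05]), 'tool_pos': array([ 0.17393036, -0.65176563,  0.22571731]), 'orientation': array([ 1.79914939e+02, -7.57143191e-03, -1.65062723e+02]), 'force': array([-0.11528552, -0.42226048, -0.53041767]), 'moment': array([-0.03667626, -0.03482389,  0.00576619]), 'opening': 0.08741452279556026}
```

```bash
sed -i "s/np.array(m\['rotation'\]).T/Rotation.from_euler('xyz',m['rotation'],degrees=True).as_matrix().T/; 1a from scipy.spatial.transform import Rotation" h.py; cat h.py|head -12
```

```text
import numpy as np, cv2
from scipy.spatial.transform import Rotation
from plant import ctrl
def snap(n,f):
    im=ctrl.snapshot(n); cv2.imwrite('pics/'+f,im); return im
def ray(n,uv):
    m=ctrl.camera_model(n); K=np.array(m['K'],float); d=np.array(m['distortion'],float)
    p=cv2.undistortPoints(np.array(uv,float).reshape(-1,1,2),K,d).reshape(-1,2)
    r=np.c_[p[:,0],-p[:,1],-np.ones(len(p))]@Rotation.from_euler('xyz',m['rotation'],degrees=True).as_matrix().T
    return np.array(m['xyz']),r
def plane(n,uv,z):
    o,r=ray(n,uv); return o+r*((z-o[2])/r[:,2])[:,None]
```

View pics/t1.png

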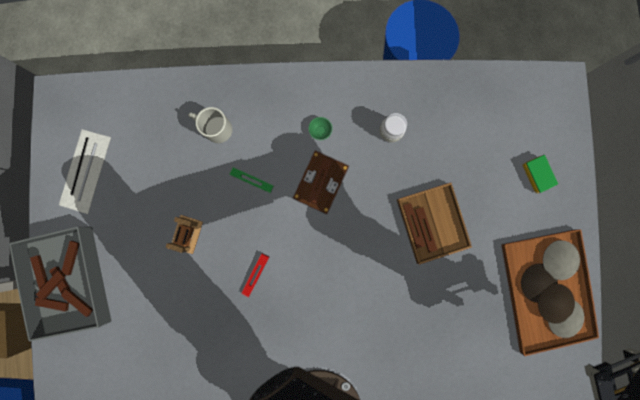

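View pics/s1.png

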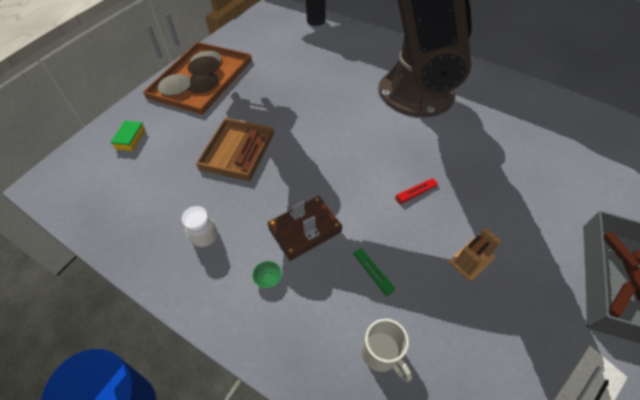

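The top view shows the stand at (321,182), tray at (433,222) with two wedges on its left, rack with rest at (184,234), mug (212,123), dish (319,128) and jar (394,127). I'll enlarge crops in one mosaic.

```bash
python3 - <<'E'
from h import *
t=cv2.imread('pics/t1.png');s=cv2.imread('pics/s1.png')
c=lambda im,x,y,w,h:cv2.resize(im[y:y+h,x:x+w],(400,300),interpolation=cv2.INTER_CUBIC)
m=np.vstack([np.hstack([c(t,280,142,80,60+15),c(t,390,175,88,88*3//4+24)]),np.hstack([c(t,154,209,60,45),c(s,260,185,88,66+12)])])
m=np.clip(m.astype(float)*1.6,0,255).astype('uint8')
cv2.imwrite('pics/m1.png',m)
E
```

```text
(no output)
```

View pics/m1.png

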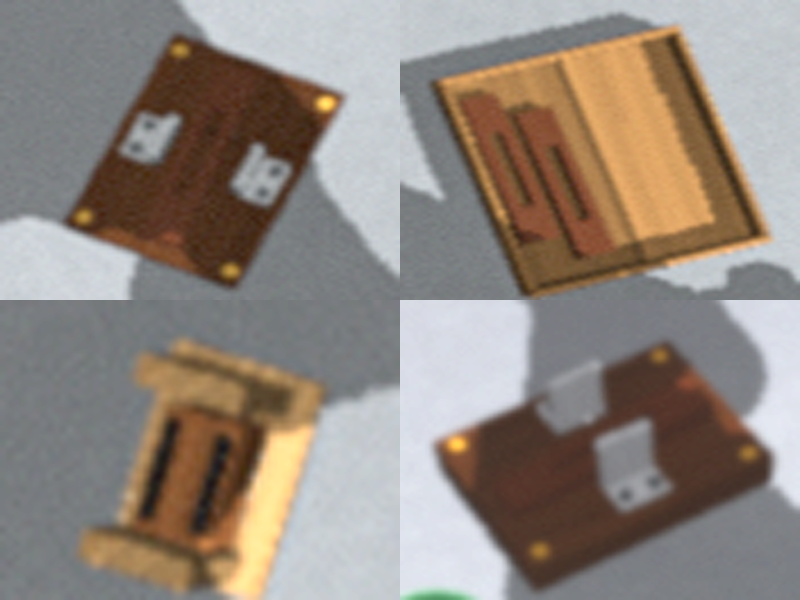

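The mosaic gives board corners near (315.6,150.8), (348.6,165.8), (327.4,214) and (293.4,197), tray corners, and the rest's strips centred near (182,235). The wedge runs down the board between the guides, and its thick end looks like the lower one.

```bash
python3 - <<'E'
from h import *
t=cv2.imread('pics/t1.png');g=cv2.cvtColor(t,cv2.COLOR_BGR2GRAY)
def sub(p,w=4):
    p=np.array(p,np.float32).reshape(-1,1,2); return cv2.cornerSubPix(g,p.copy(),(w,w),(-1,-1),(3,50,.01)).reshape(-1,2)
for n,p,z in [('stand',[(315.6,150.75),(348.6,165.75),(327.4,214),(293.4,197)],.03),('tray',[(397.7,199),(452.3,183.4),(471.8,246.4),(417.9,264.1)],.028)]:
    for q in (np.array(p),sub(p)):
        w=plane('top',q,z)[:,:2]; a=w[0]+w[1]-w[2]-w[3]
        c=w.mean(0); e=np.linalg.norm(np.roll(w,-1,0)-w,axis=1)
        print(n,q.round(1).tolist(),'c',c.round(4),'long ang',np.degrees(np.arctan2(a[1],a[0])).round(2),'edges',e.round(4))
loc=lambda x,y:(154+x/6.667,209+(y-300)/6.667)
st=[loc(168,420),loc(150,515),loc(225,440),loc(200,530)]
w=plane('top',st,.0645)[:,:2];d=w[0]-w[1]+w[2]-w[3];print('rest strips',w.mean(0),np.degrees(np.arctan2(d[1],d[0])),np.linalg.norm(w[0]-w[1]),np.linalg.norm(w[0]-w[2]))
# rack end walls' top inner/outer corners
wl=plane('top',[loc(145,350),loc(255,385),loc(85,530),loc(200,572)],.072)[:,:2];d=wl[0]+wl[1]-wl[2]-wl[3];print('rack',wl.mean(0),np.degrees(np.arctan2(d[1],d[0])),np.linalg.norm(d)/2,np.linalg.norm(wl[0]-wl[1]))
# bystanders
for n,p,z in [('mug',(212,122),.085),('dish',(319,127),.024),('jar',(395,126),.085),('green',(252,180),.01)]: print(n,plane('top',[p],z)[0,:2].round(3))
# scene check
lc=lambda x,y:(260+(x-400)/4.545,185+(y-300)/3.846)
w=plane('scene',[lc(437,440),lc(668,343),lc(770,465),lc(535,575)],.03)[:,:2];print('stand scene',w.mean(0))
E
```

```text
stand [[315.6, 150.8], [348.6, 165.8], [327.4, 214.0], [293.4, 197.0]] c [ 0.611  -0.0243] long ang -26.08 edges [0.0947 0.1376 0.0986 0.1342]
stand [[315.6000061035156, 150.8000030517578], [346.0, 166.3000030517578], [326.3999938964844, 212.8000030517578], [293.29998779296875, 198.6999969482422]] c [ 0.6103 -0.0219] long ang -25.32 edges [0.0894 0.1318 0.0932 0.1383]
tray [[397.7, 199.0], [452.3, 183.4], [471.8, 246.4], [417.9, 264.1]] c [ 0.4953 -0.319 ] long ang 15.29 edges [0.1516 0.173  0.1508 0.1771]
tray [[397.5, 198.60000610351562], [450.20001220703125, 183.89999389648438], [469.8999938964844, 245.5], [416.8999938964844, 263.6000061035156]] c [ 0.4962 -0.3156] long ang 15.25 edges [0.1462 0.1696 0.1489 0.1763]
rest strips [0.48094381 0.33137795] -14.124229557431793 0.036556286257645634 0.02339661349698013
rack [0.48756023 0.33444761] -18.533149366133063 0.07220170235968236 0.04447195537535865
mug [0.763 0.247]
dish [ 0.757 -0.022]
jar [ 0.741 -0.212]
green [0.623 0.159]
stand scene [ 0.61359007 -0.02157503]
```

Call:
{"api": "arm_command", "payload": {"targets": [[[0, 0, -0.36, 17, 27, -3, 1], [0, 0, -0.36, 17, 27, -3, 1], [0, 0, -0.36, 17, 27, -3, 1], [0, 0, -0.36, 17, 27, -3, 1], [0, 0, -0.36, 17, 27, -3, 1], [0, 0, -0.36, 17, 27, -3, 1], [0, 0, -0.36, 17, 27, -3, 1], [0, 0, -0.36, 17, 27, -3, 1]]]}}

```text
clock: 0.77
tool_pos: [0.3448, -0.3795, 0.1962]
orientation: [180.0, -0.0, 174.4]
force: [-0.5, -0.3, 0.1]
opening: 0.0879
```

Call:
{"api": "arm_command", "payload": {"targets": [[[0, 0, -0.357, 17, 27, -3, 1], [0, 0, -0.357, 17, 27, -3, 1], [0, 0, -0.357, 17, 27, -3, 1], [0, 0, -0.357, 17, 27, -3, 1], [0, 0, -0.357, 17, 27, -3, 1], [0, 0, -0.357, 17, 27, -3, 1], [0, 0, -0.357, 17, 27, -3, 1], [0, 0, -0.357, 17, 27, -3, 1]]]}}

```text
clock: 1.43
tool_pos: [0.5125, -0.1134, 0.1668]
orientation: [180.0, -0.0, 153.9]
force: [-0.0, 0.1, 0.4]
opening: 0.0875
```

Call:
{"api": "arm_command", "payload": {"targets": [[[0, 0, 0, 6.0, 10.8, -6.7, 1], [0, 0, 0, 6.0, 10.8, -6.7, 1], [0, 0, 0, 6.0, 10.8, -6.7, 1], [0, 0, 0, 6.0, 10.8, -6.7, 1], [0, 0, 0, 6.0, 10.8, -6.7, 1]]]}}

```text
clock: 1.85
tool_pos: [0.572, -0.005, 0.0971]
orientation: [-179.9, -0.2, 154.0]
force: [0.6, -0.1, -0.4]
opening: 0.0879
```

```bash
python3 - <<'E'
from h import *
s=snap('scene','s2.png');print(ctrl.get_obs()['tool_pos'])
c=lambda im,x,y,w,h:cv2.resize(im[y:y+h,x:x+w],(800,600),interpolation=cv2.INTER_CUBIC)
cv2.imwrite('pics/m2.png',np.clip(c(s,220,140,160,120)*1.6,0,255).astype('uint8'))
E
```

```text
[ 0.57158379 -0.00627118  0.09821024]
```

View pics/m2.png

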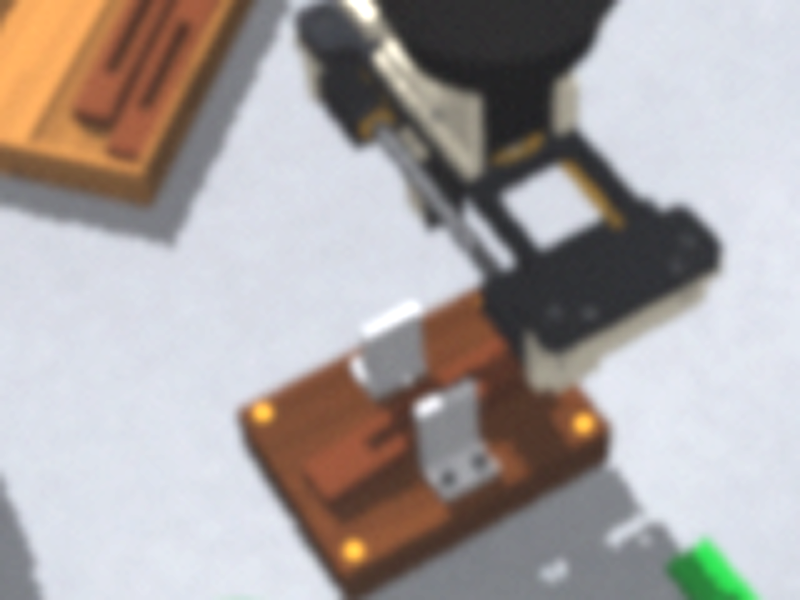

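The picture shows the wedge between the guides with its far end at crop (330,480), and the gripper over its near end. The brass studs are crisp. I'll descend.

Call:
{"api": "arm_command", "payload": {"targets": [[[0, 0, 0, 0, 0, -3.2, 1], [0, 0, 0, 0, 0, -6.4, 1], [0, 0, 0, 0, 0, -6.4, 1], [0, 0, 0, 0, 0, -6.4, 0.0], [0, 0, 0, 0, 0, -6.4, 0.0], [0, 0, 0, 0, 0, -6.4, 0.0], [0, 0, 0, 0, 0, -6.4, 0.0], [0, 0, 0, 0, 0, -6.4, 0]]]}}

```text
clock: 2.57
tool_pos: [0.5727, -0.0074, 0.0374]
orientation: [179.9, 0.1, 153.9]
force: [0.1, 0.5, 0.1]
opening: 0.0601
```

```bash
python3 - <<'E'
from h import *
s=cv2.imread('pics/s2.png').astype(float)
hsv=cv2.cvtColor(s.astype('uint8'),cv2.COLOR_BGR2HSV)
m=cv2.inRange(hsv,(15,110,110),(35,255,255));m[:200]=0;m[:, :262]=0;m[:,350:]=0
n,l,st,c=cv2.connectedComponentsWithStats(m);print(c[1:].round(2).tolist(),st[1:,4])
p=[(272.4,222.6),(291,250),(336.6,225)]
w=plane('scene',p,.031)[:,:2];print(w,(w[0]+w[2])/2,np.linalg.norm(w[0]-w[1]),np.linalg.norm(w[1]-w[2]),np.degrees(np.arctan2(*(w[1]-w[2])[::-1])))
t=cv2.imread('pics/t1.png')
q=[(280+178/5,142+48/4),(280+325/5,142+103/4),(280+230/5,142+270/4),(280+84/5,142+216/4)]
w=plane('top',q,.031)[:,:2];d=w[0]+w[1]-w[2]-w[3];print('top studs',w.mean(0),np.degrees(np.arctan2(d[1],d[0])),np.linalg.norm(np.roll(w,-1,0)-w,axis=1))
print(ctrl.get_obs()['tool_pos'],ctrl.get_obs()['opening'])
E
```

```text
[[272.16, 222.16], [336.11, 224.28], [290.25, 249.75]] [19 18 20]
[[ 0.64776554 -0.08745983]
 [ 0.68374689 -0.01178337]
 [ 0.57744755  0.04085272]] [ 0.61260654 -0.02330356] 0.083794895339057 0.11861749380118847 -26.343167784623084
top studs [ 0.61100405 -0.02326568] -25.69341850152067 [0.08471487 0.11962476 0.08337168 0.12025029]
[ 0.57265241 -0.0073933   0.03737714] 0.060146582431569465
```

Call:
{"api": "arm_command", "payload": {"targets": [[[0, 0, 0, 0, 0, -0.3, 0], [0, 0, 0, 0, 0, -0.3, 0], [0, 0, 0, 0, 0, -0.3, 0], [0, 0, 0, 0, 0, -0.3, 0], [0, 0, 0, 0, 0, -0.3, 0], [0, 0, 0, 0, 0, -0.3, 0], [0, 0, 0, 0, 0, -0.3, 0], [0, 0, 0, 0, 0, -0.3, 0]]]}}

```text
clock: 3.23
tool_pos: [0.572, -0.0074, 0.0329]
orientation: [-180.0, -0.0, 153.9]
force: [0.8, -0.3, -0.2]
opening: 0.0224
```

Call:
{"api": "arm_command", "payload": {"targets": [[[0, 0, 0, 0, 0, 0, 0], [0, 0, 0, 0, 0, 0, 0], [0, 0, 0, 0, 0, 0, 0], [0, 0, 0, 0, 0, 0, 0]]]}}

```text
clock: 3.57
tool_pos: [0.572, -0.0074, 0.0329]
orientation: [-180.0, -0.0, 153.9]
force: [-0.4, -0.5, -0.1]
opening: 0.0225
```

Call:
{"api": "arm_command", "payload": {"targets": [[[0, 0, 0, 0, 0, 2, 0], [0, 0, 0, 0, 0, 4.5, 0], [0, 0, 0, 0, 0, 7, 0], [0, 0, 0, 0, 0, 9.5, 0], [0, 0, 0.06, -1, -3, 10, 0], [0, 0, 0.15, -2, -6, 10, 0], [0, 0, 0.24, -3, -9, 10, 0], [0, 0, 0.32, -4, -12, 10, 0]]]}}

```text
clock: 4.23
tool_pos: [0.5314, -0.1283, 0.1333]
orientation: [180.0, 0.0, 172.5]
force: [0.7, -0.5, -0.8]
opening: 0.0225
```

Call:
{"api": "arm_command", "payload": {"targets": [[[0, 0, 0.07, -1, -3.3, 0, 0], [0, 0, 0.14, -2, -6.6, 0, 0], [0, 0, 0.21, -3, -9.9, 0, 0], [0, 0, 0.28, -4, -13.2, 0, 0], [0, 0, 0.35, -5, -16.5, 0, 0], [0, 0, 0.4, -6, -19.8, 0, 0], [0, 0, 0.4, -7, -22.8, 0, 0], [0, 0, 0.4, -7, -22.8, 0, 0]]]}}

```text
clock: 4.9
tool_pos: [0.4601, -0.3594, 0.1326]
orientation: [-180.0, -0.1, -165.1]
force: [0.5, 0.9, -0.7]
opening: 0.0223
```

```bash
python3 - <<'E'
from h import *
s=snap('scene','s3.png');t=snap('top','t3.png');o=ctrl.get_obs();print(o['tool_pos'],o['orientation'],o['opening'])
c=lambda im,x,y,w,h:cv2.resize(im[y:y+h,x:x+w],(400,400),interpolation=cv2.INTER_CUBIC)
cv2.imwrite('pics/m3.png',np.clip(np.hstack([c(s,170,60,140,140)*1.5,c(t,370,150,130,130)*1.5]),0,255).astype('uint8'))
E
```

```text
[ 0.46112529 -0.35644474  0.13254337] [ 1.79973309e+02 -2.82468248e-02 -1.65050630e+02] 0.02284899695530877
```

View pics/m3.png

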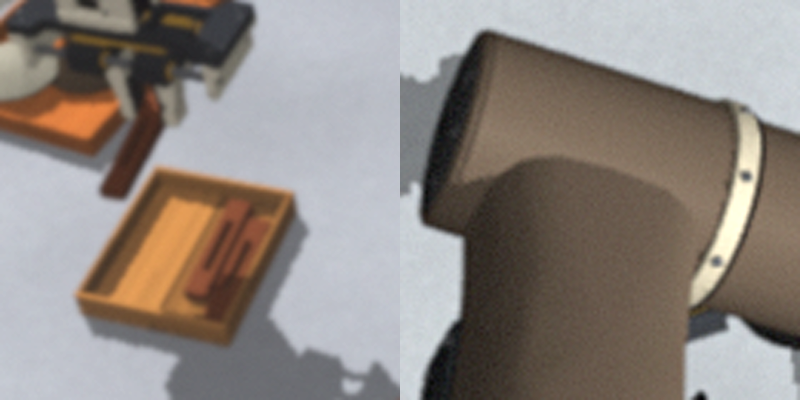

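The wedge hangs level in the gripper over the empty half of the tray, so I'll lower and release it.

Call:
{"api": "arm_command", "payload": {"targets": [[[0, 0, 0, 0, 0, -3.5, 0], [0, 0, 0, 0, 0, -7, 0], [0, 0, 0, 0, 0, -10, 0], [0, 0, 0, 0, 0, -11.2, 0], [0, 0, 0, 0, 0, -12.0, 0], [0, 0, 0, 0, 0, -12.0, 0], [0, 0, 0, 0, 0, -12.0, 0.36], [0, 0, 0, 0, 0, -12.0, 0.36]]]}}

```text
clock: 5.67
tool_pos: [0.4632, -0.3555, 0.0143]
orientation: [-179.9, 0.1, -164.8]
force: [-0.1, -0.3, 0.6]
opening: 0.0293
```

Call:
{"api": "arm_command", "payload": {"targets": [[[0, 0, 0, 0, 0, 0, 0.36], [0, 0, 0, 0, 0, 0, 0.36], [0, 0, 0, 0, 0, 1.5, 0.36], [0, 0, 0, 0, 0, 4, 0.36], [0, 0, 0, 0, 0, 8, 0.36], [0, 0, 0, 0, 0, 11, 0.36], [0, 0, 0, 0, 0, 14, 1], [0, 0, 0, 0, 0, 14, 1]]]}}

```text
clock: 6.33
tool_pos: [0.4652, -0.3573, 0.1606]
orientation: [-179.6, 0.5, -164.8]
force: [0.5, -1.0, 0.1]
opening: 0.0401
```

```bash
python3 - <<'E'
from h import *
s=snap('scene','s4.png');t=snap('top','t4.png')
c=lambda im,x,y,w,h:cv2.resize(im[y:y+h,x:x+w],(400,400),interpolation=cv2.INTER_CUBIC)
cv2.imwrite('pics/m4.png',np.clip(np.hstack([c(s,445,222,64,64)*1.5,c(t,154,209,50,50)*1.5]),0,255).astype('uint8'))
E
```

```text
(no output)
```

View pics/m4.png

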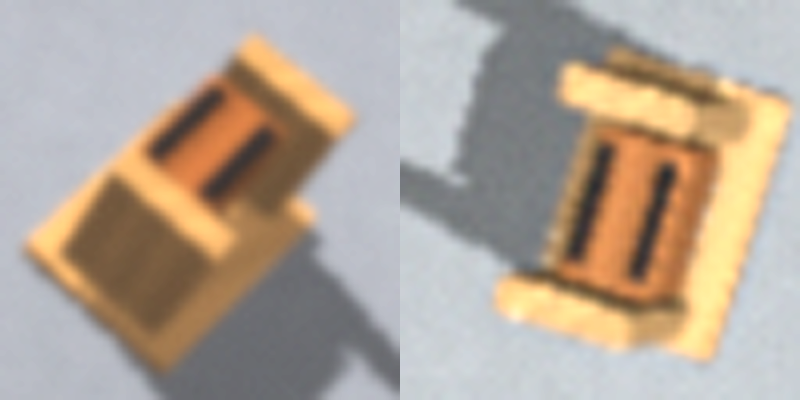

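View pics/t4.png

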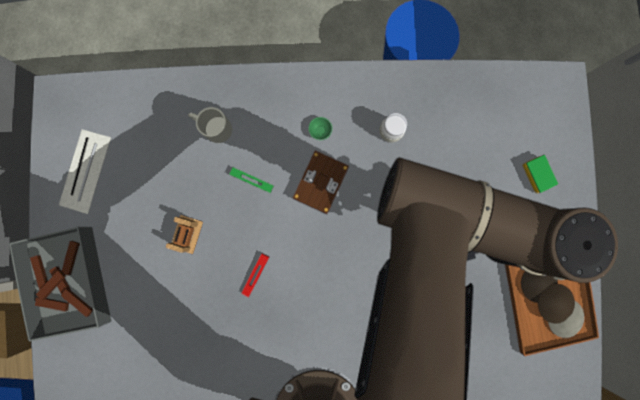

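The rack is now fully lit, with the two dark strips at crop (605,145)-(575,260) and (668,165)-(637,280). I'll fit them in both views.

```bash
python3 - <<'E'
from h import *
for n,f,x,y,W,box in [('top','t4.png',154,209,50,(140,110,300,300)),('scene','s4.png',445,222,64,(140,70,290,210))]:
    k=400/W; im=cv2.imread('pics/'+f)[y:y+W,x:x+W]; im=cv2.resize(im,(400,400),interpolation=cv2.INTER_CUBIC)
    g=im.max(2); m=(g<75).astype('uint8'); M=np.zeros_like(m);M[box[1]:box[3],box[0]:box[2]]=1; m*=M
    N,l,st,c=cv2.connectedComponentsWithStats(m); ids=[i for i in range(1,N) if st[i,4]>500]
    cs=[];
    for i in ids:
        pts=np.argwhere(l==i)[:,::-1]; uv=(pts+.5)/k-.5+[x,y]
        w=plane(n,uv,.0645)[:,:2]; cc=w.mean(0); u=np.linalg.svd(w-cc,full_matrices=False)[2][0]
        cs.append(cc);print(n,st[i].tolist(),cc.round(4),np.degrees(np.arctan(u[1]/u[0])).round(2))
    if len(cs)==2:
        d=cs[1]-cs[0]; print('mid',np.mean(cs,0).round(4),'perp ang',np.degrees(np.arctan2(d[1],d[0])).round(2)+90,np.linalg.norm(d).round(4))
# rack floor corners (top): right-hand ones, wall tops
L=lambda a,b:(154+(a-400)/8-.4,209+b/8-.4)
w=plane('top',[L(562,75),L(692,132),L(500,290),L(640,340),L(575,62),L(700,100)],.072)[:,:2];print(w.round(4).tolist())
E
```

```text
top [167, 145, 45, 115, 1944] [0.4851 0.3434] -18.06
top [231, 165, 44, 113, 1647] [0.479  0.3231] -17.83
mid [0.482  0.3332] perp ang -16.810000000000002 0.0212
scene [153, 91, 69, 67, 1398] [0.4797 0.3216] -18.11
scene [204, 129, 74, 73, 2292] [0.4859 0.3434] -18.19
mid [0.4828 0.3325] perp ang 164.17000000000002 0.0226
[[0.5253, 0.349], [0.5064, 0.3075], [0.4583, 0.3697], [0.4418, 0.325], [0.5293, 0.3448], [0.5164, 0.3048]]
```

Call:
{"api": "arm_command", "payload": {"targets": [[[0, 0, -0.28, 0.9, 32, 0, 1], [0, 0, -0.28, 0.9, 32, 0, 1], [0, 0, -0.28, 0.9, 32, 0, 1], [0, 0, -0.28, 0.9, 32, 0, 1], [0, 0, -0.28, 0.9, 32, 0, 1], [0, 0, -0.28, 0.9, 32, 0, 1], [0, 0, -0.28, 0.9, 32, 0, 1], [0, 0, -0.28, 0.9, 32, 0, 1]]]}}

```text
clock: 7.1
tool_pos: [0.47, -0.0333, 0.1523]
orientation: [180.0, -0.0, 179.1]
force: [0.7, 0.1, 0.1]
opening: 0.0874
```

Call:
{"api": "arm_command", "payload": {"targets": [[[0, 0, -0.299, 0.9, 32, 0, 1], [0, 0, -0.299, 0.9, 32, 0, 1], [0, 0, -0.299, 0.9, 32, 0, 1], [0, 0, -0.299, 0.9, 32, 0, 1], [0, 0, -0.299, 0.9, 32, 0, 1], [0, 0, -0.299, 0.9, 32, 0, 1], [0, 0, -0.299, 0.9, 32, 0, 1], [0, 0, -0.299, 0.9, 32, 0, 1]]]}}

```text
clock: 7.77
tool_pos: [0.4791, 0.2864, 0.152]
orientation: [-179.9, -0.0, 162.0]
force: [1.1, 0.3, 0.3]
opening: 0.0877
```

Call:
{"api": "arm_command", "payload": {"targets": [[[0, 0, 0, 0, 3, 0, 1], [0, 0, 0, 0, 5, 0, 1], [0, 0, 0, 0, 5, 0, 1], [0, 0, 0, 0, 5, 0, 1]]]}}

```text
clock: 8.1
tool_pos: [0.4793, 0.3347, 0.1517]
orientation: [-179.9, -0.1, 162.0]
force: [-0.5, -0.9, -0.1]
opening: 0.0874
```

Call:
{"api": "arm_command", "payload": {"targets": [[[0, 0, 0, 0.3, -0.2, -3, 1], [0, 0, 0, 0.3, -0.2, -6, 1], [0, 0, 0, 0.3, -0.2, -9, 1], [0, 0, 0, 0.3, -0.2, -11, 1], [0, 0, 0, 0.3, -0.2, -12.1, 1], [0, 0, 0, 0.3, -0.2, -12.1, 1], [0, 0, 0, 0.3, -0.2, -12.1, 0], [0, 0, 0, 0.3, -0.2, -12.1, 0]]]}}

```text
clock: 8.77
tool_pos: [0.4838, 0.3329, 0.0334]
orientation: [179.9, 0.1, 161.9]
force: [-0.0, -0.6, 0.9]
opening: 0.0792
```

Call:
{"api": "arm_command", "payload": {"targets": [[[0, 0, 0, 0, 0, 0, 0], [0, 0, 0, 0, 0, 0, 0], [0, 0, 0, 0, 0, 0, 0], [0, 0, 0, 0, 0, 0, 0], [0, 0, 0, 0, 0, 0, 0], [0, 0, 0, 0, 0, 0, 0], [0, 0, 0, 0, 0, 0, 0], [0, 0, 0, 0, 0, 0, 0]]]}}

```text
clock: 9.43
tool_pos: [0.4829, 0.3326, 0.0319]
orientation: [-180.0, -0.0, 161.9]
force: [0.4, 0.3, 1.2]
opening: 0.0316
```

Call:
{"api": "arm_command", "payload": {"targets": [[[0, 0, 0, 0, 0, 0, 0], [0, 0, 0, 0, 0, 0, 0], [0, 0, 0, 0, 0, 0.6, 0], [0, 0, 0, 0, 0, 1.2, 0], [0, 0, 0, 0, 0, 1.2, 0], [0, 0, 0, 0, 0, 1.2, 0]]]}}

```text
clock: 9.93
tool_pos: [0.4832, 0.3329, 0.0445]
orientation: [179.9, 0.0, 161.9]
force: [-0.2, 0.2, -1.0]
opening: 0.0316
```

Call:
{"api": "arm_command", "payload": {"targets": [[[0, 0, 0, 0, 0, 2.5, 0], [0, 0, 0, 0, 0, 5, 0], [0, 0, 0, 0, 0, 7.5, 0], [0, 0, 0, 0, 0, 8, 0], [0, 0, -0.02, 0, -2, 8, 0], [0, 0, -0.04, -0.2, -5, 8, 0], [0, 0, -0.06, -0.4, -8, 8, 0], [0, 0, -0.08, -0.6, -11, 8, 0]]]}}

```text
clock: 10.6
tool_pos: [0.476, 0.2207, 0.123]
orientation: [-179.9, -0.0, 157.3]
force: [0.5, 0.2, -0.6]
opening: 0.0316
```

Call:
{"api": "arm_command", "payload": {"targets": [[[0, 0, -0.02, -0.1, -3.5, 0, 0], [0, 0, -0.04, -0.2, -7, 0, 0], [0, 0, -0.058, -0.3, -10.5, 0, 0], [0, 0, -0.058, -0.4, -14, 0, 0], [0, 0, -0.058, -0.5, -17.5, 0, 0], [0, 0, -0.058, -0.7, -21, 0, 0], [0, 0, -0.058, -0.7, -24.5, 0, 0], [0, 0, -0.058, -0.7, -28, 0, 0]]]}}

```text
clock: 11.27
tool_pos: [0.4687, -0.0594, 0.1234]
orientation: [-180.0, -0.0, 154.0]
force: [0.4, 0.5, -1.1]
opening: 0.0317
```

Call:
{"api": "arm_command", "payload": {"targets": [[[0, 0, 0, 0, 0, -1.5, 0], [0, 0, 0, 0, 0, -3.5, 0], [0, 0, 0, 0, 0, -5.5, 0], [0, 0, 0, 0, 0, -7, 0], [0, 0, 0, 0, 0, -8.2, 0], [0, 0, 0, 0, 0, -9, 0], [0, 0, 0, 0, 0, -9, 0], [0, 0, 0, 0, 0, -9, 0]]]}}

```text
clock: 11.93
tool_pos: [0.4696, -0.0577, 0.0336]
orientation: [-180.0, -0.1, 154.0]
force: [0.6, -0.6, -0.4]
opening: 0.032
```

Now I lower the last 9–10 mm slowly, watching the force.

Call:
{"api": "arm_command", "payload": {"targets": [[[0, 0, 0, 0, 0, -0.3, 0], [0, 0, 0, 0, 0, -0.6, 0], [0, 0, 0, 0, 0, -0.8, 0], [0, 0, 0, 0, 0, -0.9, 0], [0, 0, 0, 0, 0, -0.95, 0], [0, 0, 0, 0, 0, -1.0, 0], [0, 0, 0, 0, 0, -1.0, 0], [0, 0, 0, 0, 0, -1.0, 0]]]}}

```text
clock: 12.6
tool_pos: [0.47, -0.0574, 0.024]
orientation: [180.0, 0.0, 154.0]
force: [0.1, 0.4, -1.1]
opening: 0.0317
```

Call:
{"api": "arm_command", "payload": {"targets": [[[0, 0, 0, 0, 0, -0.05, 0], [0, 0, 0, 0, 0, -0.1, 0], [0, 0, 0, 0, 0, -0.1, 0], [0, 0, 0, 0, 0, -0.1, 0]]]}}

```text
clock: 12.93
tool_pos: [0.4701, -0.0574, 0.0239]
orientation: [180.0, 0.0, 154.1]
force: [-3.4, 1.1, 11.4]
opening: 0.0321
```

Call:
{"api": "arm_command", "payload": {"targets": [[[0, 0, 0, 0, 0, 0.05, 0.5], [0, 0, 0, 0, 0, 0.05, 1], [0, 0, 0, 0, 0, 0.05, 1], [0, 0, 0, 0, 0, 0.05, 1], [0, 0, 0, 0, 0, 0.05, 1], [0, 0, 0, 0, 0, 0.05, 1], [0, 0, 0, 0, 0, 0.05, 1], [0, 0, 0, 0, 0, 0.05, 1]]]}}

```text
clock: 13.6
tool_pos: [0.47, -0.0574, 0.0234]
orientation: [-180.0, -0.0, 154.0]
force: [1.2, 0.3, -0.2]
opening: 0.0798
```

Call:
{"api": "arm_command", "payload": {"targets": [[[0, 0, 0, 0, 0, 2, 1], [0, 0, 0, 0, 0, 5, 1], [0, 0, 0, 0, 0, 8, 1], [0, 0, 0.12, 0, 0, 8, 1], [0, 0, 0.24, 0, 0, 8, 1], [0, 0, 0.36, 0, 0, 8, 1], [0, 0, 0.48, 0, 0, 8, 1], [0, 0, 0.6, 0, 0, 8, 1]]]}}

```text
clock: 14.27
tool_pos: [0.4699, -0.0574, 0.1035]
orientation: [180.0, 0.0, -171.3]
force: [-0.5, 0.2, 1.1]
opening: 0.0876
```

Call:
{"api": "arm_command", "payload": {"targets": [[[0, 0, 0.12, 0, 0, 0, 1], [0, 0, 0.24, 0, 0, 0, 1], [0, 0, 0.36, 0, 0, 0, 1], [0, 0, 0.48, 0, 0, 0, 1], [0, 0, 0.6, 0, 0, 0, 1], [0, 0, 0.72, 0, 0, 0, 1], [0, 0, 0.84, 0, 0, 0, 1], [0, 0, 0.971, 0, 0, 0, 1]]]}}

```text
clock: 14.93
tool_pos: [0.4699, -0.0574, 0.1034]
orientation: [180.0, -0.0, -116.0]
force: [-0.8, 0.4, -0.5]
opening: 0.0873
```

```bash
python3 - <<'E'
from h import *
s=snap('scene','s5.png');o=ctrl.get_obs();print(o['tool_pos'],o['orientation'],o['opening'],o['joint_pos'])
cv2.imwrite('pics/m5.png',np.clip(cv2.resize(s[80:260,170:410],(800,600),interpolation=cv2.INTER_CUBIC)*1.4,0,255).astype('uint8'))
E
```

```text
[ 0.46993276 -0.05744013  0.10338225] [ 1.79997449e+02 -4.51445752e-03 -1.15406964e+02] 0.08782628372796107 [ 1.69318583e+01  8.61678538e+00 -3.37138058e+01  2.18955616e-03
 -4.76743351e+01 -4.23402968e+01]
```

View pics/m5.png

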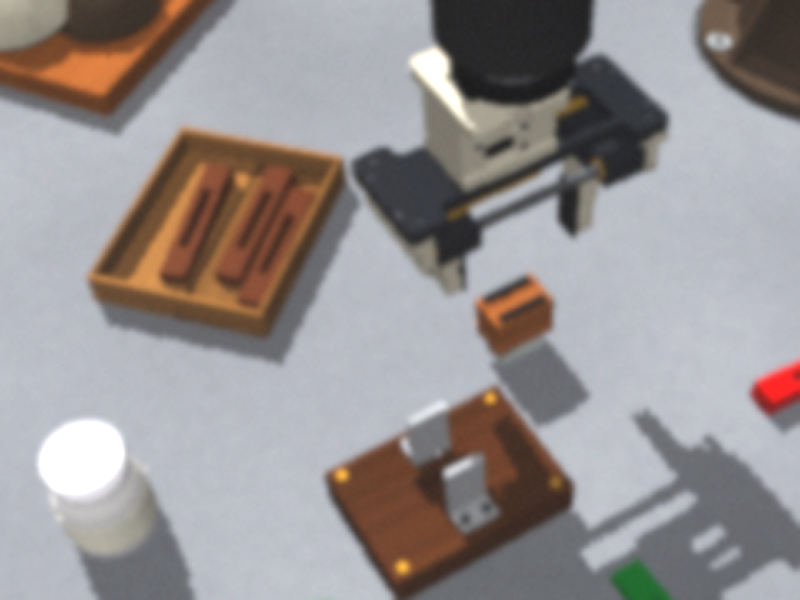

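The picture shows three wedges in the tray with ours on its empty side, and the rest upright on the bench at crop (515,315) under the turned gripper. I'll take it by its ends.

Call:
{"api": "arm_command", "payload": {"targets": [[[0, 0, 0, 0, 0, -2.5, 1], [0, 0, 0, 0, 0, -5, 1], [0, 0, 0, 0, 0, -7, 1], [0, 0, 0, 0, 0, -8.1, 1], [0, 0, 0, 0, 0, -8.1, 1], [0, 0, 0, 0, 0, -8.1, 0], [0, 0, 0, 0, 0, -8.1, 0], [0, 0, 0, 0, 0, -8.1, 0]]]}}

```text
clock: 15.65
tool_pos: [0.4707, -0.0572, 0.0234]
orientation: [-179.9, 0.1, -116.3]
force: [0.5, 0.5, -0.2]
opening: 0.0729
```

Call:
{"api": "arm_command", "payload": {"targets": [[[0, 0, 0, 0, 0, 0, 0], [0, 0, 0, 0, 0, 0, 0], [0, 0, 0, 0, 0, 0, 0], [0, 0, 0, 0, 0, 0, 0], [0, 0, 0, 0, 0, 0, 0], [0, 0, 0, 0, 0, 0, 0], [0, 0, 0, 0, 0, 0, 0], [0, 0, 0, 0, 0, 0, 0]]]}}

```text
clock: 16.32
tool_pos: [0.47, -0.0573, 0.0228]
orientation: [-180.0, 0.0, -116.3]
force: [-2.5, 1.8, 7.1]
opening: 0.0498
```

Call:
{"api": "arm_command", "payload": {"targets": [[[0, 0, 0, 0, 0, 0.5, 0], [0, 0, 0, 0, 0, 1.0, 0], [0, 0, 0, 0, 0, 1.0, 0], [0, 0, 0, 0, 0, 1.0, 0]]]}}

```text
clock: 16.65
tool_pos: [0.4702, -0.0573, 0.0328]
orientation: [-180.0, 0.0, -116.3]
force: [0.9, 0.3, -1.3]
opening: 0.0501
```

Call:
{"api": "arm_command", "payload": {"targets": [[[0, 0, 0, 0, 0, 3, 0], [0, 0, 0, 0, 0, 6, 0], [0, 0, 0, 0, 0, 9, 0], [0, 0, 0, 1, 0.2, 10, 0], [0, 0, 0, 4, 1, 10, 0], [0, 0, 0, 7, 1.7, 10, 0], [0, 0, 0, 10, 2.4, 10, 0], [0, 0, 0, 13, 3, 10, 0]]]}}

```text
clock: 17.32
tool_pos: [0.6011, -0.027, 0.1323]
orientation: [180.0, 0.0, -116.3]
force: [0.6, 0.3, -0.6]
opening: 0.05
```

```bash
python3 - <<'E'
from h import *
s=cv2.imread('pics/s5.png')
x,y,W=305,155,40;k=10
im=cv2.resize(s[y:y+W,x:x+W],(400,400),interpolation=cv2.INTER_CUBIC)
m=(im.max(2)<75).astype('uint8')
N,l,st,c=cv2.connectedComponentsWithStats(m);cs=[]
for i in range(1,N):
    if st[i,4]<500: continue
    uv=(np.argwhere(l==i)[:,::-1]+.5)/k-.5+[x,y]; w=plane('scene',uv,.0565)[:,:2];cc=w.mean(0);u=np.linalg.svd(w-cc,full_matrices=False)[2][0]
    print(st[i].tolist(),cc.round(4),np.degrees(np.arctan(u[1]/u[0])).round(1));cs.append(cc)
if len(cs)==2:
    d=np.mean(cs,0)-[.47,-.0574];a=np.radians(-26.3);print('mid',np.mean(cs,0),'err in rest x,y mm',1e3*d@[np.cos(a),np.sin(a)],1e3*d@[-np.sin(a),np.cos(a)])
hsv=cv2.cvtColor(s,cv2.COLOR_BGR2HSV);m=cv2.inRange(hsv,(15,110,110),(35,255,255));m[:195]=0;m[:,:262]=0;m[:,350:]=0
n,l,st,c=cv2.connectedComponentsWithStats(m);c=c[1:];print(c.round(2).tolist())
if len(c)==4:
    w=plane('scene',c,.031)[:,:2];print(w.round(4).tolist(),w.mean(0))
snap('scene','s6.png');o=ctrl.get_obs();print(o['tool_pos'],o['orientation'])
E
```

```text
[0, 0, 59, 83, 2408] [ 0.4583 -0.1138] 40.2
[111, 86, 122, 67, 2347] [ 0.4652 -0.0671] -25.5
[96, 144, 199, 145, 9676] [ 0.4866 -0.0451] -21.2
[[316.54, 198.85], [272.18, 221.94], [290.21, 249.63]]
[ 0.60669539 -0.02609914  0.13194713] [-1.79836353e+02  3.22381160e-02 -1.16207940e+02]
```

```bash
python3 - <<'E'
from h import *
for z in (.030,.031): 
    w=plane('scene',[(316.54,198.85),(290.21,249.63),(272.17,222.05),(336.11,224.28)],z)[:,:2]
    print((w[0]+w[1])/2,(w[2]+w[3])/2, np.degrees(np.arctan2(*(w[1]-w[3])[::-1])),np.degrees(np.arctan2(*(w[2]-w[0])[::-1])))
s=cv2.imread('pics/s5.png')
im=cv2.resize(s[155:195,305:345],(400,400),interpolation=cv2.INTER_CUBIC)
for th in (60,50,42):
    N,l,st,c=cv2.connectedComponentsWithStats((im.max(2)<th).astype('uint8'))
    for i in range(1,N):
        if st[i,4]>400: print(th,st[i].tolist(),plane('scene',[c[i]/10-.45+[305,155]],.0565)[0,:2].round(4))
s=cv2.imread('pics/s6.png');cv2.imwrite('pics/m6.png',np.clip(cv2.resize(s[110:270,220:380],(600,600),interpolation=cv2.INTER_CUBIC)*1.4,0,255).astype('uint8'))
E
```

```text
[ 0.61100339 -0.02551518] [ 0.61110471 -0.0252964 ] -26.109943938780447 -25.87957373565848
[ 0.61150089 -0.02513646] [ 0.61160207 -0.02491799] -26.109943938780425 -25.87957373565851
60 [0, 0, 53, 33, 1240] [ 0.4547 -0.1178]
60 [121, 93, 103, 51, 891] [ 0.4644 -0.0668]
60 [169, 149, 106, 56, 1324] [ 0.4741 -0.0466]
50 [0, 0, 47, 29, 975] [ 0.4544 -0.1185]
42 [0, 0, 43, 25, 742] [ 0.4541 -0.1192]
```

View pics/m6.png

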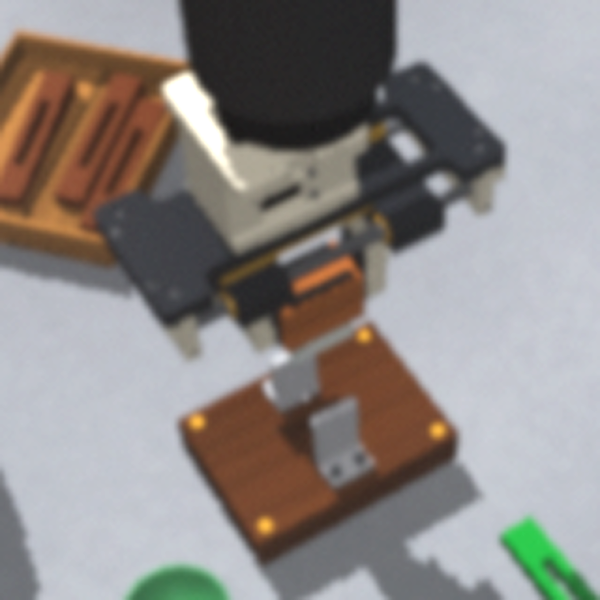

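The rest hangs upright, end-gripped, above the guides; studs at crop (197,422), (365,335), (438,430) and (266,525). I'll measure the studs in all four positions, in both views.

```bash
python3 - <<'E'
from h import *
for n,f,b,lo in [('scene','s6.png',(262,190,350,260),(15,110,110)),('top','t1.png',(285,145,355,220),(12,90,70)),('top','t4.png',(285,145,355,220),(12,90,70))]:
    s=cv2.imread('pics/'+f);x0,y0,x1,y1=b
    im=cv2.resize(s[y0:y1,x0:x1],None,fx=8,fy=8,interpolation=cv2.INTER_CUBIC)
    m=cv2.inRange(cv2.cvtColor(im,cv2.COLOR_BGR2HSV),lo,(38,255,255))
    N,l,st,c=cv2.connectedComponentsWithStats(m)
    ok=[i for i in range(1,N) if 150<st[i,4]<3000]; c=(c[ok]+.5)/8-.5+[x0,y0]
    w=plane(n,c,.031)[:,:2]; print(n,f,st[ok,4].tolist(),c.round(1).tolist()); print(w.round(4).tolist(),w.mean(0).round(4))
E
```

```text
scene s6.png [852, 1032, 1125, 1270] [[316.7, 199.0], [272.1, 222.1], [336.2, 224.3], [290.3, 249.7]]
[[0.5394, -0.036], [0.647, -0.0889], [0.5762, 0.0392], [0.6838, -0.0135]] [ 0.6116 -0.0248]
top t1.png [781, 316, 1787, 771, 2524, 778] [[315.4, 154.1], [340.6, 164.3], [344.3, 167.3], [296.2, 195.7], [309.4, 203.7], [325.7, 209.2]]
[[0.6839, -0.0109], [0.6553, -0.0759], [0.6471, -0.0854], [0.5762, 0.0415], [0.5547, 0.0081], [0.5391, -0.034]] [ 0.6094 -0.0261]
top t4.png [975, 906] [[315.3, 154.1], [344.8, 167.4]]
[[0.6839, -0.0108], [0.6469, -0.0867]] [ 0.6654 -0.0487]
```

Call:
{"api": "arm_command", "payload": {"targets": [[[0, 0, 0.003, 0.6, 0.2, 0, 0], [0, 0, 0.003, 1.15, 0.3, 0, 0], [0, 0, 0.003, 1.15, 0.3, 0, 0], [0, 0, 0.003, 1.15, 0.3, 0, 0], [0, 0, 0.003, 1.15, 0.3, 0, 0], [0, 0, 0.003, 1.15, 0.3, 0, 0]]]}}

```text
clock: 17.87
tool_pos: [0.6109, -0.0246, 0.1328]
orientation: [-180.0, 0.0, -116.1]
force: [-0.0, 0.2, -0.7]
opening: 0.0499
```

Call:
{"api": "arm_command", "payload": {"targets": [[[0, 0, 0, 0.08, 0.03, -1.5, 0], [0, 0, 0, 0.08, 0.03, -3, 0], [0, 0, 0, 0.08, 0.03, -4.5, 0], [0, 0, 0, 0.08, 0.03, -5.8, 0], [0, 0, 0, 0.08, 0.03, -6.8, 0], [0, 0, 0, 0.08, 0.03, -7.6, 0], [0, 0, 0, 0.08, 0.03, -7.6, 0], [0, 0, 0, 0.08, 0.03, -7.6, 0]]]}}

```text
clock: 18.53
tool_pos: [0.6122, -0.0242, 0.0565]
orientation: [180.0, -0.0, -116.1]
force: [-0.3, 0.2, -1.1]
opening: 0.0498
```

```bash
python3 - <<'E'
from h import *
s=snap('scene','s7.png');t=snap('top','t7.png')
c=lambda im,x,y,w:cv2.resize(im[y:y+w,x:x+w],(400,400),interpolation=cv2.INTER_CUBIC)*1.4
cv2.imwrite('pics/m7.png',np.clip(np.hstack([c(s,265,185,70),c(t,285,145,80)]),0,255).astype('uint8'))
E
```

```text
(no output)
```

View pics/m7.png

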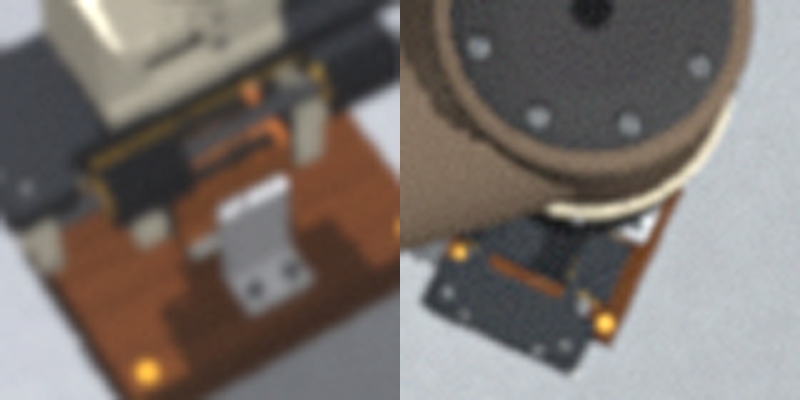

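The foot hovers about 4 mm over the mouth between the guides, with nothing visibly touching. I'll go down gently and watch the force.

Call:
{"api": "arm_command", "payload": {"targets": [[[0, 0, 0, -0.03, 0, -0.2, 0], [0, 0, 0, -0.03, 0, -0.35, 0], [0, 0, 0, -0.03, 0, -0.45, 0], [0, 0, 0, -0.03, 0, -0.55, 0], [0, 0, 0, -0.03, 0, -0.55, 0]]]}}

```text
clock: 19.05
tool_pos: [0.6119, -0.0241, 0.0508]
orientation: [180.0, -0.0, -116.1]
force: [-0.1, 0.3, -1.8]
opening: 0.0497
```

Call:
{"api": "arm_command", "payload": {"targets": [[[0, 0, 0, 0, 0, -0.15, 0], [0, 0, 0, 0, 0, -0.3, 0], [0, 0, 0, 0, 0, -0.4, 0], [0, 0, 0, 0, 0, -0.4, 0]]]}}

```text
clock: 19.38
tool_pos: [0.6117, -0.0241, 0.0466]
orientation: [180.0, -0.0, -116.1]
force: [0.4, 0.1, -2.4]
opening: 0.05
```

Call:
{"api": "arm_command", "payload": {"targets": [[[0, 0, 0, 0, 0, -0.2, 0], [0, 0, 0, 0, 0, -0.4, 0], [0, 0, 0, 0, 0, -0.6, 0], [0, 0, 0, 0, 0, -0.8, 0], [0, 0, 0, 0, 0, -0.95, 0], [0, 0, 0, 0, 0, -1.05, 0], [0, 0, 0, 0, 0, -1.1, 0], [0, 0, 0, 0, 0, -1.1, 0]]]}}

```text
clock: 20.05
tool_pos: [0.6119, -0.0241, 0.0358]
orientation: [180.0, -0.0, -116.1]
force: [-0.4, 0.0, -1.3]
opening: 0.0496
```

Call:
{"api": "arm_command", "payload": {"targets": [[[0, 0, 0, 0, 0, -0.05, 0], [0, 0, 0, 0, 0, -0.1, 0], [0, 0, 0, 0, 0, -0.1, 0]]]}}

```text
clock: 20.3
tool_pos: [0.612, -0.0241, 0.0349]
orientation: [-180.0, 0.0, -116.1]
force: [0.4, -0.2, -0.9]
opening: 0.0494
```

Call:
{"api": "arm_command", "payload": {"targets": [[[0, 0, 0, 0, 0, -0.05, 0], [0, 0, 0, 0, 0, -0.1, 0], [0, 0, 0, 0, 0, -0.1, 0]]]}}

```text
clock: 20.55
tool_pos: [0.6121, -0.0241, 0.0349]
orientation: [-180.0, 0.0, -116.1]
force: [-4.0, 0.9, 6.9]
opening: 0.0499
```

Seated: the force rose at TCP z 34.9 mm, as expected. I'll release, settle and retreat straight up.

Call:
{"api": "arm_command", "payload": {"targets": [[[0, 0, 0, 0, 0, 0.1, 0.7], [0, 0, 0, 0, 0, 0.1, 1], [0, 0, 0, 0, 0, 0.1, 1], [0, 0, 0, 0, 0, 0.1, 1], [0, 0, 0, 0, 0, 0.1, 1], [0, 0, 0, 0, 0, 0.1, 1], [0, 0, 0, 0, 0, 0.1, 1], [0, 0, 0, 0, 0, 0.1, 1]]]}}

```text
clock: 21.22
tool_pos: [0.612, -0.0241, 0.0349]
orientation: [180.0, -0.0, -116.1]
force: [-0.2, -0.1, 0.2]
opening: 0.0869
```

Call:
{"api": "arm_command", "payload": {"targets": [[[0, 0, 0, 0, 0, 2, 1], [0, 0, 0, 0, 0, 5, 1], [0, 0, 0, 0, 0, 8, 1], [0, 0, 0, 0, 0, 12, 1], [0, 0, 0, -3, 0, 14, 1], [0, 0, 0, -6, 0, 14, 1], [0, 0, 0, -10, 0, 14, 1], [0, 0, 0, -13, 0, 14, 1]]]}}

```text
clock: 21.88
tool_pos: [0.4795, -0.0244, 0.1749]
orientation: [180.0, 0.0, -116.2]
force: [-0.9, 0.4, 0.6]
opening: 0.0878
```

Call:
{"api": "arm_command", "payload": {"targets": [[[0, 0, 0, -3, 4, 0, 1], [0, 0, 0, -3, 8, 0, 1], [0, 0, 0, -3, 12, 0, 1], [0, 0, 0, -3, 15, 0, 1], [0, 0, 0, -3, 15, 0, 1], [0, 0, 0, -3, 15, 0, 1]]]}}

```text
clock: 22.38
tool_pos: [0.4518, 0.1275, 0.175]
orientation: [-180.0, 0.0, -115.9]
force: [-0.6, -0.7, -0.2]
opening: 0.0876
```

```bash
python3 - <<'E'
from h import *
s=snap('scene','s8.png');t=snap('top','t8.png');o=ctrl.get_obs();print(o['tool_pos'],o['force'],o['qvel'].round(2))
c=lambda im,x,y,w:cv2.resize(im[y:y+w,x:x+w],(400,400),interpolation=cv2.INTER_CUBIC)*1.4
cv2.imwrite('pics/m8.png',np.clip(np.hstack([c(s,190,110,170),c(t,285,120,200)]),0,255).astype('uint8'))
E
```

```text
[0.45164461 0.12567054 0.17475854] [ 0.41403735  0.13838603 -0.42212352] [-1.24 -0.14 -0.17  0.03  0.1  -0.02]
```

View pics/m8.png

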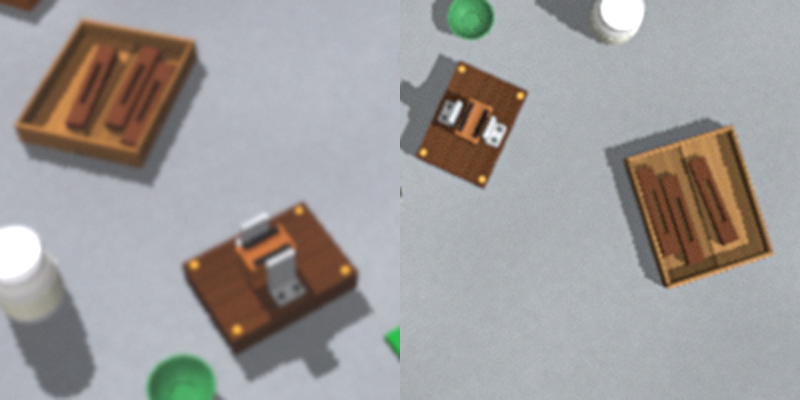

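Both views show the rest seated level and centred between the guides, and the wedge flat in the tray's free half. The dish and jar have not moved and the arm is clear. I'll hand in.

```bash
python3 -c "
from plant import ctrl
print(ctrl.get_obs()['qvel'].round(2)); print(ctrl.close_job())"
```

```text
[-1.24 -0.14 -0.17  0.03  0.1  -0.02]
the job is handed in; nothing more can be done
None
```

The job is done and handed in at about 22.5 s, with no verdict reported.

- **Wedge:** it was gripped by its near end and laid flat in the tray's empty half.
- **Rest on the bench:** it was taken from the rack by its long sides, stood upright on the open bench and let go. It was then taken again by its short ends.
- **Plugging in:** the foot went into the socket without side force. Force rose to about 7 N only with the TCP at 34.9 mm, where 34.8 mm was expected for fully home. The rest was then released, and the gripper went straight up and moved away.

**Last checks:**
- The last pictures from both cameras show the rest level and centred between the guides.
- The wedge lies alone in the tray's free half, and the dish and jar look unmoved.
- The mug was outside the last crops, so I did not check it again, but the arm never went near it.
- The two cameras disagreed by about 2 mm on the stand's position. I aimed between them, and that fitted.
- The last reading before handing in still showed about 1.2°/s on joint 1, with the arm well clear of everything.

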